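# Dock the sample bottles and hang up the push block

## Robot

A 6-joint arm with a two-finger parallel gripper is mounted at the origin on the work surface. World frame = base frame: x ahead of the robot, y to its left, z up, the work surface at z = 0. Lengths are in m, angles in rad, forces in N, time in s.
With the tool pointing down it reaches from about 0.25 to 0.775 m from the base axis. Payload 4 kg.
Tool frame: the origin (TCP) lies midway between the tips of the shut fingers; the grasp point (between the pads) lies 19 mm behind it; z points along the fingers, x is the direction in which the jaws open and shut, and the axes are right-handed (so a half turn about z gives the same grasp; the last joint's range is limited). The gripper opens to 94 mm and grips with 3 to 60 N. Pads are 16 mm wide; open, the fingers measure 119 mm over their backs; the gripper's body (75 mm by 177 mm) begins 78 mm behind the grasp point.
Start: joints at [1.034, 0.087, 1.371, -0, 1.684, -0.103], TCP at [0.231, 0.499, 0.206] pointing down, gripper open.
Joint ranges: [-3.1, 3.1], [-0.76, 2.03], [0.27, 2.55], [-1.08, 4.22], [0.17, 2.65], [-2.57, 2.57]. Speed limits (rad/s): [2.79, 2.79, 3.14, 3.14, 3.14, 3.14].

## Interface

Orientations are given as [roll, pitch, yaw] about the fixed x, y, z axes, in that order (R = Rz(yaw) Ry(pitch) Rx(roll)).
In Python, from bench import * gives the robot as it stands.
- The arm moves only by the tool send_rows, never from a script. Its argument "rows" is one flat list of numbers, 7 for each row, row after row: the shift along the world's x, y, z in mm, then the turn, a rotation vector about the world's x, y, z in degrees, then the opening, from 0 (shut) to 1 (fully open). A call has exactly 8 rows; each row shifts and turns the commanded pose from where the row before left it; what a row does not reach is not made up. A row lasts 1/8 s, in which the tool goes at most 62.5 mm and 10.7 degrees, less where a joint would pass 70% of its speed; a pose out of reach is approached as far as the arm can. A call is refused whole if a number of a shift passes 62.5 or a number of a turn 10.7, either way. A call with a gripper value outside its range is refused whole. The fingers move at their own pace and stop on an object; the grip force is fixed at half the most. Time passes only in rows, so rows that do not move let the fingers close, or fill a call up. It gives the time, the measured TCP pose, the force and the opening at its end, in the units of the state.
- get_obs(): the state, without advancing time (a new reading comes with each control period).
- snapshot(name): name is "scene" or "top" or "wrist"; returns a dict with "color" (384x512x3 uint8, red, green, blue), "intrinsics" (3x3 intrinsics, pixels), "distortion" ([k1, k2, p1, p2, k3] as OpenCV has them; the pictures are not rectified), "rvec" (rotation vector, rad) and "tvec" (3), from world to camera coordinates, as OpenCV has them; the wrist camera has in their place "T_tool_cam" (4x4, takes a point from camera to tool coordinates, whose origin is the TCP and whose axes are the tool frame's). Camera axes: x right, y down, z forward; pixel columns grow to the right and rows downward; lengths in m; the calibration is good to about 2 mm. A picture is of the moment at which its call begins: read the wrist's pose just before it. There is no depth.
- close_job(): hands the job in, once; it reports no verdict.
The state is a dict: "time": time; "joint_positions": joint angles; "qvel": joint speeds; "joint_torque": joint torques, N m; "tool_pos": TCP position; "ee_rot": TCP orientation; "wrist_force": force on the tool from outside, world axes, zero at the start; "wrist_torque": the same for the moment, N m; "width": finger opening in m.
Only numpy, scipy, OpenCV 4.12 (cv2) and the standard library are available. Lean on these libraries where they do the work, as an engineer would, in place of code of your own. Each camera call takes 0.05 s, during which the arm holds its last target.

## Task

Use the push block to slide the row of four square sample bottles along the bench, as one straight row, into the dock until the front bottle is fully home against the end stop and the bottles stand close together; do not touch the bottles with the gripper, and do not let the row break up or a bottle tip. Then hang the push block by its eye on the stand's peg, and let it hang still. Leave everything else on the bench where it is.

Things in the scene. Friction and masses are not known exactly. Their poses are not given: they have to be found in the camera images.
- dock: low black dock on the bench, fixed: two parallel rails (10 mm thick, 32 mm high, 54 mm clear between them, reaching 95 mm out from the stop, then flaring outwards to 124 mm out) and an end stop 45 mm high. Origin: at bench level, mid-way between the rails, on the inner face of the end stop. Its x axis runs level from the open mouth towards the stop (mouth on the -x side), z up.
- pusher_grip (a point): centre of the black square grip (20 x 20 mm, 60 mm high) of the loose push block. The push block stands upright on its foot: a grey foot 45 mm (along its x) x 60 mm (y) x 50 mm high, above it a steel ring (the eye) and on top the grip; 166 mm tall, 0.25 kg. This point is 136 mm above the underside of the foot. x axis: level, square to the foot's two 60 mm wide faces, either of which can push; z up. Front and back are alike.
- pusher_eye (a point): centre of the push block's eye, 85 mm above the underside of its foot and 51 mm straight below pusher_grip: a round hole 28 mm in diameter through a steel ring of 44 mm outer diameter, 10 mm thick; the hole runs along the push block's x axis.
- pusher: the push block as a whole; origin at the centre of the underside of its foot, axes as for pusher_grip.
- stand: fixed steel stand: base plate 90 x 90 x 10 mm, post 16 mm in diameter and 166 mm high at the origin (origin at bench level on the post's axis), and one level round peg, 8 mm in diameter, axis 160 mm above the bench, that leaves the post along the stand's -x axis to 81 mm from the post's axis; its last 5 mm turn up, to 172 mm above the bench.
- peg_mid (a point): point on the peg's axis, 40 mm out from the post's axis and 160 mm above the bench. x axis: along the peg, from its free end towards the post; z up.
- bottle1_center (a point): front bottle of the row, nearest the dock: square sample bottle, body 44 x 44 mm, 58 mm high, 78 mm with its cap, about 0.13 kg. Point on its axis 30 mm above its underside; x axis along the row towards the dock, z up.
- bottle1: the same bottle; origin at the centre of its underside.
- bottle2_center (a point): second bottle of the row: square sample bottle, body 44 x 44 mm, 58 mm high, 78 mm with its cap, about 0.13 kg. Point on its axis 30 mm above its underside; x axis along the row towards the dock, z up.
- bottle2: the same bottle; origin at the centre of its underside.
- bottle3_center (a point): third bottle of the row: square sample bottle, body 44 x 44 mm, 58 mm high, 78 mm with its cap, about 0.13 kg. Point on its axis 30 mm above its underside; x axis along the row towards the dock, z up.
- bottle3: the same bottle; origin at the centre of its underside.
- bottle4_center (a point): last bottle of the row, farthest from the dock, the one the push block pushes: square sample bottle, body 44 x 44 mm, 58 mm high, 78 mm with its cap, about 0.13 kg. Point on its axis 30 mm above its underside; x axis along the row towards the dock, z up.
- bottle4: the same bottle; origin at the centre of its underside.
- amber_jar: bystander, to be left alone: amber jar, 60 mm across, 85 mm high; origin at its underside centre.
- steel_cup: bystander, to be left alone: small steel cup, 60 mm across, 65 mm high; origin at its underside centre.
- clamp_ring: bystander, to be left alone: steel ring lying flat, 64 mm across, 14 mm high; origin at its underside centre.
- wrench: bystander, to be left alone: wrench lying flat, 150 mm long along its x; origin at its underside, amid its length.
- round_bottle: bystander, to be left alone: round white bottle, 54 mm across, 120 mm high; origin at its underside centre.
- filter_block: bystander, to be left alone: aluminium block 60 x 45 x 35 mm; origin at its underside centre.
Not all that is in view belongs to the job. What is shaped like the bottle4 but yellow is not meant.

How it is judged:
On the way, in this order (a step that is already met when the one before it is completed fails the run):
1. the row of bottles is home in the dock, close together and in line (x of bottle1_center in the frame of dock above -0.03 m and y of bottle1_center in the frame of dock between -0.009 and 0.009 m and angle between each of bottle1_center, bottle2_center, bottle3_center, bottle4_center's own z axis and vertical below 0.1 rad and angle between the x axis of each of bottle1_center, bottle2_center, bottle3_center, bottle4_center and the x axis of dock, either way round below 0.2 rad and height (world z) of each of bottle1_center, bottle2_center, bottle3_center, bottle4_center below 0.036 m and linear speed of each of bottle1, bottle2, bottle3, bottle4 below 0.02 m/s and y of bottle2_center in the frame of dock between -0.009 and 0.009 m and horizontal distance between bottle1_center and bottle2_center below 0.05 m and y of bottle3_center in the frame of dock between -0.009 and 0.009 m and horizontal distance between bottle2_center and bottle3_center below 0.05 m and y of bottle4_center in the frame of dock between -0.014 and 0.014 m and horizontal distance between bottle3_center and bottle4_center below 0.05 m), for 0.2 s.
2. the push block hangs by its eye on the peg (x of pusher_eye in the frame of stand between -0.074 and -0.01 m and y of pusher_eye in the frame of stand between -0.012 and 0.012 m and height (world z) of pusher_eye between 0.142 and 0.158 m and angle between pusher_eye's own z axis and vertical below 0.35 rad and contact force between pusher and stand above 0.5 N), for 0.2 s.
At the end, for the whole second after the job is handed in: Bottles upright, still, docked: front centre within 30 mm of the stop, pitch under 50 mm, within 9 mm (last 14 mm) and 0.2 rad of the centre line. Push block released, still, on the peg: eye 10-74 mm from the post, within 12 mm sideways, 142-158 mm high, tilt under 0.35 rad (all of step 1 and all of step 2 and linear speed of pusher below 0.04 m/s and contact force between the fingers and pusher below 0.05 N); the robot touches nothing.
It fails at once if the gripper or arm touches a sample bottle (contact force between any of the fingers, the arm and bottle1 above 0.5 N or contact force between any of the fingers, the arm and bottle2 above 0.5 N or contact force between any of the fingers, the arm and bottle3 above 0.5 N or contact force between any of the fingers, the arm and bottle4 above 0.5 N).
It fails at once if a sample bottle tips over or is lifted (angle between any of bottle1_center, bottle2_center, bottle3_center, bottle4_center's own z axis and vertical above 0.4 rad or height (world z) of any of bottle1_center, bottle2_center, bottle3_center, bottle4_center above 0.05 m).
It fails at once if the row breaks up: neighbouring bottles' centres more than 65 mm apart, or a bottle turned more than 0.45 rad out of line with the dock (horizontal distance between bottle1_center and bottle2_center above 0.065 m or horizontal distance between bottle2_center and bottle3_center above 0.065 m or horizontal distance between bottle3_center and bottle4_center above 0.065 m or angle between the x axis of any of bottle1_center, bottle2_center, bottle3_center, bottle4_center and the x axis of dock, either way round above 0.45 rad).
It fails at once if a bystander is moved more than 25 mm (distance of any of amber_jar, steel_cup, clamp_ring, wrench, round_bottle, filter_block from where it was at the start of the episode above 0.025 m).
It also fails if it takes over 67 s, if anything falls off the work surface, if the arm or the gripper's body presses on something with over 40 N, if the wrist force passes 120 N, or if a joint passes its speed limit or range.

## Working session

There is one attempt and no reset: what is moved stays moved. The work goes in short steps, Python scripts to look and compute and a tool call to move; the robot and the scene stay as the last step left them, time stands still between calls to the robot, and variables do not carry over. Pictures are saved under pics/ and viewed, and the job is handed in when it is done.

Besides the shell and the picture viewer there is one more tool, called as name(argument=value, ...) on one line, values as JSON. send_rows: Moves the arm, as the interface text tells. Its arguments: {"type":"object","properties":{"rows":{"type":"array","items":{"type":"number"}}},"required":["rows"]}

```bash
ls; mkdir -p pics; python3 - <<'E'
from bench import *
import cv2,json,pickle
o=get_obs();print({k:o[k] for k in('time','tool_pos','ee_rot','width')})
for n in("scene","top","wrist"):
    s=snapshot(n);pickle.dump(s,open(f'{n}0.pkl','wb'))
    cv2.imwrite(f'pics/{n}0.png',s['color'][:,:,::-1])
    print(n,{k:(v.tolist() if hasattr(v,'tolist') else v) for k,v in s.items() if k!='color'})
E
```

```text
pics
{'time': 0.0, 'tool_pos': array([0.23090106, 0.4985921 , 0.20432647]), 'ee_rot': array([-3.14137699e+00,  2.15516561e-03,  1.13703305e+00]), 'width': 0.09413287745979491}
scene {'intrinsics': [[373.91982319519286, 0.0, 255.43775382540034], [0.0, 373.91982319519286, 186.50870204699888], [0.0, 0.0, 1.0]], 'distortion': [-0.07354679721810649, 0.0, 0.0, 0.0, 0.0], 'rvec': [2.107794709664099, 1.2395172422634677, -0.4788963381524918], 'tvec': [-0.30812308332859006, -0.25539989520953055, 1.2652537862480875]}
top {'intrinsics': [[393.0538194099546, 0.0, 258.92271524143626], [0.0, 393.0538194099546, 194.8750790285243], [0.0, 0.0, 1.0]], 'distortion': [0.001414376942131653, 0.0, 0.0, 0.0, 0.0], 'rvec': [2.1844874073179295, -2.0144716909436156, 0.2297890808151211], 'tvec': [0.018477432448769003, 0.5648882430807668, 1.0548969063612035]}
wrist {'intrinsics': [[280.9760007462829, 0.0, 254.81831502947003], [0.0, 280.9760007462829, 189.35275551032055], [0.0, 0.0, 1.0]], 'distortion': [0.022961936177958706, 0.0, 0.0, 0.0, 0.0], 'T_tool_cam': [[0.9999993435045176, -0.0007442240815183556, -0.0008712755302127175, -0.00037885076883270585], [0.0009459175164362559, 0.9653036462277483, 0.2611282746457465, -0.07574618047572852], [0.0006467074958266647, -0.2611289273709997, 0.965303716484861, -0.17879978977337072], [0.0, 0.0, 0.0, 1.0]]}
```

```bash
python3 - <<'E'
import cv2
for n in("scene","top","wrist"):
    i=cv2.imread(f'pics/{n}0.png');cv2.imwrite(f'pics/{n}0b.png',cv2.resize(i,(800,600),interpolation=cv2.INTER_CUBIC))
E
```

```text
(no output)
```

View pics/scene0.png

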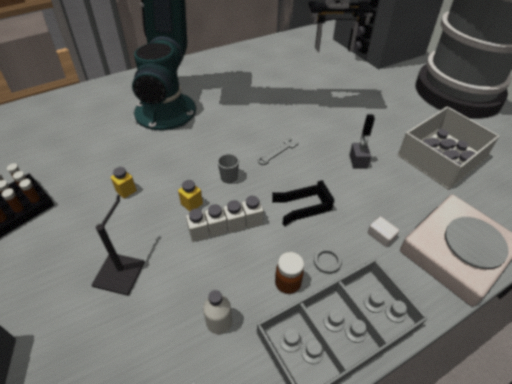

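View pics/top0.png

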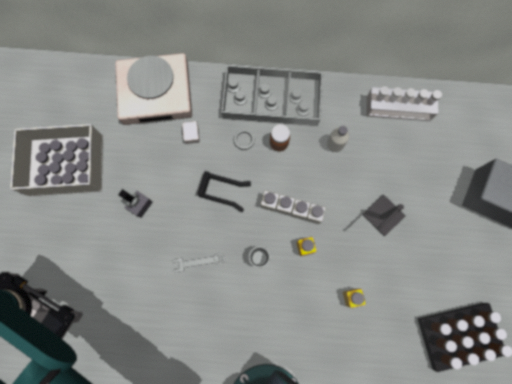

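View pics/wrist0.png

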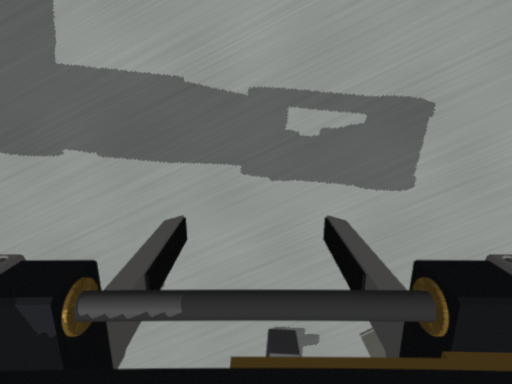

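The top view shows the push block (135,203), the dock (222,192) with its mouth to the right, the row of four white bottles (265–318, 206), and the stand (383,215) with its peg towards (346,229). Yellow lookalikes at (306,246) and (355,297) are not meant. I'll enlarge these areas.

```bash
cat > h.py <<'E'
import cv2,numpy as np,pickle
from scipy.spatial.transform import Rotation as Ro
def crop(img,x0,y0,w,h,f,name,step=10):
    c=cv2.resize(img[y0:y0+h,x0:x0+w],None,fx=f,fy=f,interpolation=cv2.INTER_CUBIC)
    for u in range((x0//step+1)*step,x0+w,step):
        cv2.line(c,((u-x0)*f,0),((u-x0)*f,6),(0,0,255),1);cv2.putText(c,str(u),((u-x0)*f-10,18),0,.35,(0,0,255))
    for v in range((y0//step+1)*step,y0+h,step):
        cv2.line(c,(0,(v-y0)*f),(6,(v-y0)*f),(0,0,255),1);cv2.putText(c,str(v),(8,(v-y0)*f+4),0,.35,(0,0,255))
    cv2.imwrite(name,c)
def pose(s,obs=None):
    if 'rvec' in s:
        R=cv2.Rodrigues(np.array(s['rvec']))[0];t=np.array(s['tvec']).reshape(3)
        return R.T,-R.T@t
    T=np.eye(4);T[:3,:3]=Ro.from_euler('xyz',obs['ee_rot']).as_matrix();T[:3,3]=obs['tool_pos']
    M=T@np.array(s['T_tool_cam']);return M[:3,:3],M[:3,3]
def ray(s,uv,z,obs=None):
    uv=np.array(uv,float).reshape(-1,1,2);R,c=pose(s,obs)
    n=cv2.undistortPoints(uv,s['intrinsics'],np.array(s['distortion'])).reshape(-1,2)
    d=np.c_[n,np.ones(len(n))]@R.T
    return c+d*((z-c[2])/d[:,2])[:,None]
def proj(s,P,obs=None):
    R,c=pose(s,obs);P=np.array(P,float).reshape(-1,3)
    rv=cv2.Rodrigues(R.T)[0]
    return cv2.projectPoints(P,rv,-R.T@c,s['intrinsics'],np.array(s['distortion']))[0].reshape(-1,2)
E
python3 - <<'E'
from h import *
t=cv2.imread('pics/top0.png');s=cv2.imread('pics/scene0.png')
crop(t,105,160,100,75,8,'pics/c1.png');crop(t,190,160,140,70,5,'pics/c2.png')
crop(t,335,185,80,60,9,'pics/c3.png');crop(s,330,100,80,75,8,'pics/c4.png')
crop(s,170,160,180,90,4,'pics/c5.png');crop(s,80,180,90,120,5,'pics/c6.png')
E
```

```text
(no output)
```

View pics/c1.png

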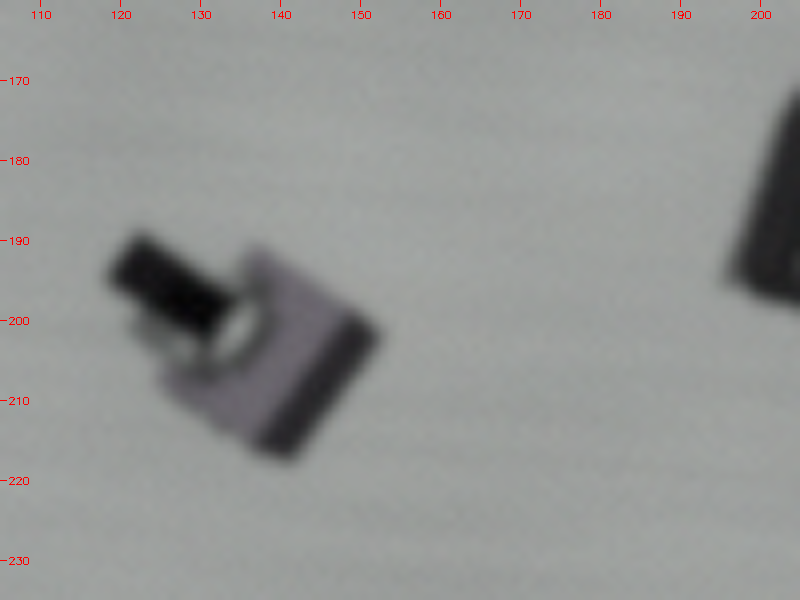

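View pics/c2.png

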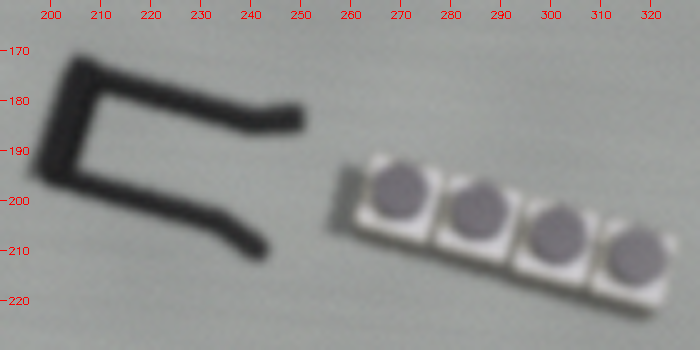

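View pics/c3.png

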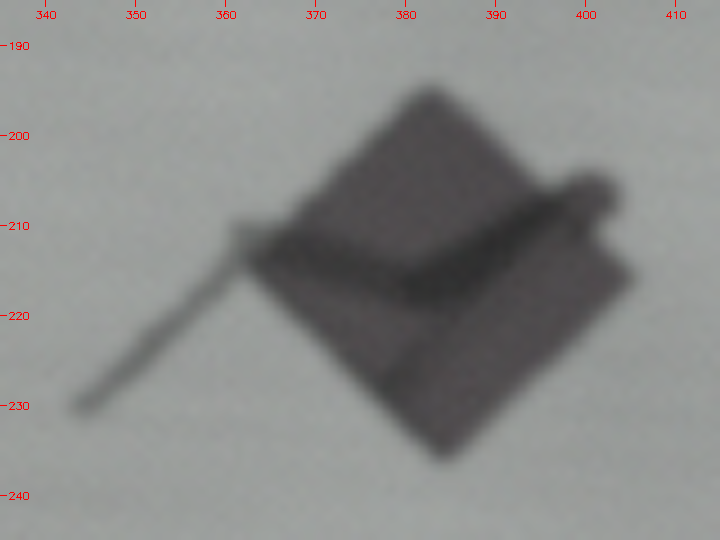

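View pics/c4.png

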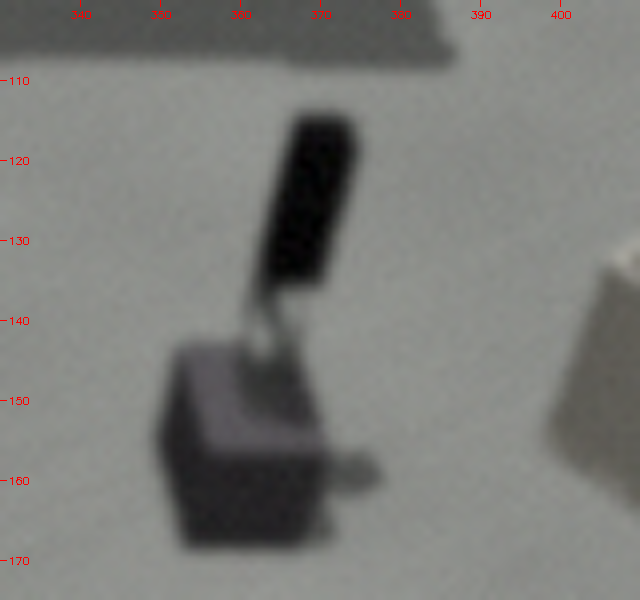

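View pics/c5.png

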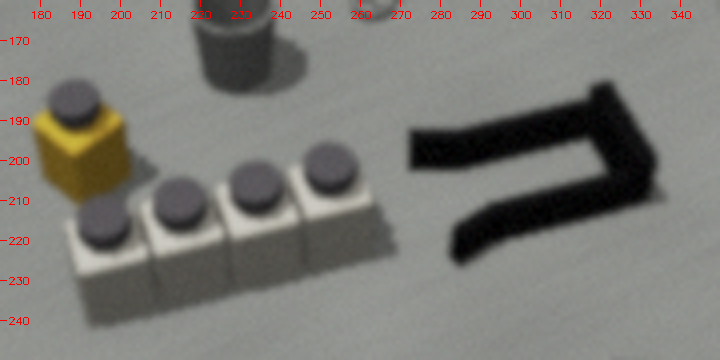

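View pics/c6.png

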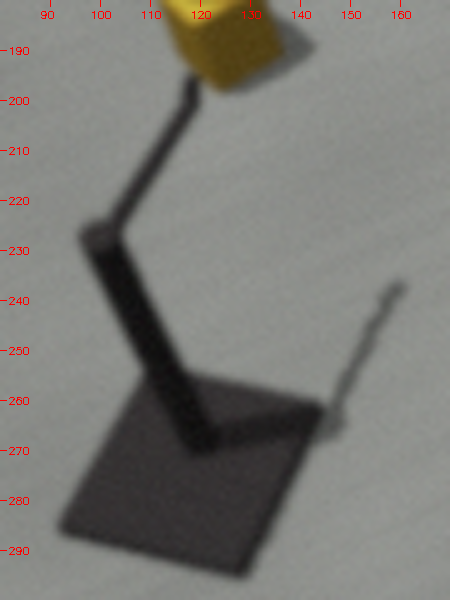

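```bash
python3 - <<'E'
from h import *
np.set_printoptions(precision=4,suppress=True)
T=pickle.load(open('top0.pkl','rb'));S=pickle.load(open('scene0.pkl','rb'))
print('cams',pose(T)[1],pose(S)[1])
print('foot top T');print(ray(T,[(137,190.5),(150,199.5),(137.5,216),(124.5,207)],.05))
print('foot top S');print(ray(S,[(352,143),(356,156),(370.5,156)],.05))
print('grip T top, bot',ray(T,[(121.5,193)],.166),ray(T,[(131.5,200)],.106))
print('grip S',ray(S,[(370.5,115)],.166),ray(S,[(365,135)],.106))
print('caps T (z .078)');print(ray(T,[(270,198),(285.8,202.3),(301.5,206.8),(317.2,211.5)],.078))
print('caps S');print(ray(S,[(252,201),(234.2,206),(215.3,211),(196.2,215)],.078))
print('dock T top rails corners z .032');print(ray(T,[(208,175),(241,183),(251,183),(203,195),(235,203),(243,210)],.032))
print('stop ends .045');print(ray(T,[(205,172),(198,194.5)],.045), ray(S,[(320,182),(332.5,201)],.045))
print('stand base T z.01');print(ray(T,[(383,194.5),(405.5,216),(384,236),(361.5,214)],.01))
print('stand base S z.01');print(ray(S,[(110,254.5),(146,262),(129,295),(93,287)],.01))
print('post top T',ray(T,[(400.5,206)],.166),'S',ray(S,[(99.5,227)],.166))
print('peg tip S',ray(S,[(118,200)],.16),ray(S,[(118,195)],.172))
E
```

```text
cams [0.3147 0.0484 1.1536] [ 1.0644 -0.2515  0.7516]
foot top T
[[0.5489 0.4156 0.05  ]
 [0.5256 0.3746 0.05  ]
 [0.4752 0.4031 0.05  ]
 [0.498  0.4439 0.05  ]]
foot top S
[[0.4784 0.4072 0.05  ]
 [0.5281 0.3808 0.05  ]
 [0.5478 0.4173 0.05  ]]
grip T top, bot [[0.5144 0.4157 0.166 ]] [[0.5094 0.4079 0.106 ]]
grip S [[0.5088 0.4169 0.166 ]] [[0.5157 0.4087 0.106 ]]
caps T (z .078)
[[ 0.5518  0.0322  0.078 ]
 [ 0.5431 -0.0127  0.078 ]
 [ 0.5339 -0.0572  0.078 ]
 [ 0.5241 -0.1015  0.078 ]]
caps S
[[ 0.5544  0.0322  0.078 ]
 [ 0.5478 -0.0121  0.078 ]
 [ 0.5402 -0.0575  0.078 ]
 [ 0.5298 -0.1012  0.078 ]]
dock T top rails corners z .032
[[0.6165 0.2195 0.032 ]
 [0.6001 0.12   0.032 ]
 [0.6025 0.0907 0.032 ]
 [0.5549 0.2275 0.032 ]
 [0.5388 0.132  0.032 ]
 [0.52   0.1069 0.032 ]]
stop ends .045
[[0.6213 0.2273 0.045 ]
 [0.5525 0.24   0.045 ]] [[0.5579 0.2346 0.045 ]
 [0.6271 0.2231 0.045 ]]
stand base T z.01
[[ 0.6049 -0.3045  0.01  ]
 [ 0.545  -0.3714  0.01  ]
 [ 0.4806 -0.3087  0.01  ]
 [ 0.5405 -0.2418  0.01  ]]
stand base S z.01
[[ 0.488  -0.3108  0.01  ]
 [ 0.5479 -0.2423  0.01  ]
 [ 0.6099 -0.3014  0.01  ]
 [ 0.5537 -0.3665  0.01  ]]
post top T [[ 0.5386 -0.3014  0.166 ]] S [[ 0.536  -0.3002  0.166 ]]
peg tip S [[ 0.4781 -0.2488  0.16  ]] [[ 0.4762 -0.2451  0.172 ]]
```

send_rows(rows=[40,-12,0,0,0,-1,1,48,-15,0,0,0,-1,1,48,-15,0,0,0,-1,1,48,-15,0,0,0,-1,1,48,-15,0,0,0,0,1,35,-10,0,0,0,0,1,13,-6,0,0,0,0,1,0,0,0,0,0,0,1])

```text
time: 1.15
tool_pos: [0.5111, 0.4108, 0.2048]
ee_rot: [-3.14, 0.001, 1.066]
wrist_force: [0.5, 0.3, 0.8]
width: 0.0939
```

```bash
cat > w.py <<'E'
import sys
from bench import *
from h import *
def shot(n,cam='wrist'):
    o=get_obs();s=snapshot(cam);pickle.dump((s,o),open(n+'.pkl','wb'))
    im=s['color'][:,:,::-1];crop(np.ascontiguousarray(im),0,0,512,384,1,f'pics/{n}.png',50) if cam=='wrist' else cv2.imwrite(f'pics/{n}.png',im)
    print(o['time'],o['tool_pos'].round(4),np.degrees(o['ee_rot']).round(2),o['width'].__round__(4),o['wrist_force'].round(2));return s,o
if __name__=='__main__': shot(*sys.argv[1:])
E
python3 w.py w1
```

```text
1.15 [0.5111 0.4108 0.2048] [-1.7994e+02  6.0000e-02  6.1090e+01] 0.0939 [0.52 0.29 0.8 ]
```

View pics/w1.png

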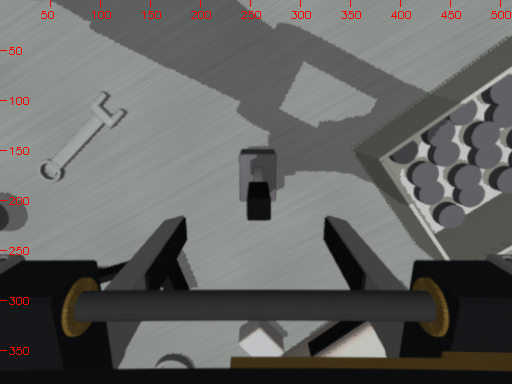

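```bash
python3 - <<'E'
from h import *
s,o=pickle.load(open('w1.pkl','rb'));crop(np.ascontiguousarray(s['color'][:,:,::-1]),220,140,75,90,7,'pics/w1c.png')
E
```

```text
(no output)
```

View pics/w1c.png

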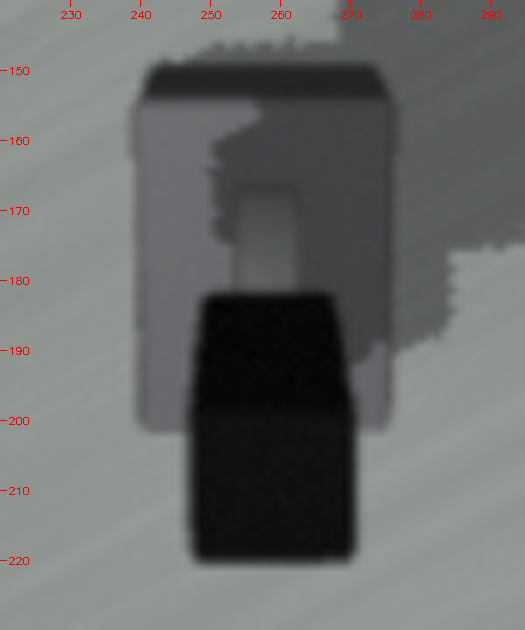

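```bash
python3 - <<'E'
from h import *
s,o=pickle.load(open('w1.pkl','rb'))
print(ray(s,[(247,198.5),(270.5,198.5),(270.5,220),(247.3,220),(259,209.3)],.166,o).round(4))
print(ray(s,[(240,154),(275.5,154),(276,201.5),(239,201.5)],.05,o).round(4))
E
```

```text
[[0.4997 0.4091 0.166 ]
 [0.5089 0.4258 0.166 ]
 [0.5253 0.417  0.166 ]
 [0.516  0.4003 0.166 ]
 [0.5125 0.4132 0.166 ]]
[[0.4767 0.4087 0.05  ]
 [0.4971 0.4457 0.05  ]
 [0.5497 0.4186 0.05  ]
 [0.5275 0.3783 0.05  ]]
```

send_rows(rows=[1.4,2.2,-25,0,0,0,1,0,0,-40,0,0,0,1,0,0,-23,0,0,0,1,0,0,0,0,0,0,1,0,0,0,0,0,0,0,0,0,0,0,0,0,0,0,0,0,0,0,0,0,0,0,0,0,0,0,0])

```text
time: 2.2
tool_pos: [0.5129, 0.4134, 0.1182]
ee_rot: [3.141, -0.001, 1.067]
wrist_force: [0.0, -1.3, 0.0]
width: 0.0573
```

```bash
python3 w.py w2
```

```text
2.2 [0.5129 0.4134 0.1182] [ 1.7997e+02 -6.0000e-02  6.1140e+01] 0.0573 [ 0.03 -1.27  0.03]
```

View pics/w2.png

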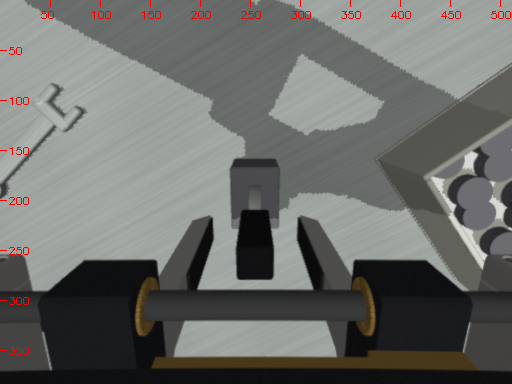

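send_rows(rows=[0,0,0,0,0,0,0,0,0,0,0,0,0,0,0,0,0,0,0,0,0,0,0,0,0,0,0,0,0,0,0,0,0,0,0,0,0,0,0,0,0,0,0,0,0,0,0,0,0,0,0,0,0,0,0,0])

```text
time: 3.25
tool_pos: [0.5126, 0.4132, 0.1174]
ee_rot: [-3.142, 0.0, 1.067]
wrist_force: [0.2, -0.3, -0.8]
width: 0.0199
```

send_rows(rows=[0,0,10,0,0,0,0,0,0,25,0,0,0,0,0,0,30,0,0,0,0,0,0,30,0,0,0,0,0,0,25,0,0,0,0,0,0,10,0,0,0,0,0,0,0,0,0,0,0,0,0,0,0,0,0,0])

```text
time: 4.25
tool_pos: [0.5121, 0.413, 0.2457]
ee_rot: [-3.14, 0.003, 1.067]
wrist_force: [-0.3, 0.9, -1.9]
width: 0.0197
```

```bash
python3 w.py w3;python3 - <<'E'
from h import *
s,o=pickle.load(open('w3.pkl','rb'));crop(np.ascontiguousarray(s['color'][:,:,::-1]),0,0,512,300,1,'pics/w3c.png')
E
```

```text
4.25 [0.5121 0.413  0.2457] [-1.7992e+02  1.5000e-01  6.1140e+01] 0.0197 [-0.31  0.9  -1.91]
```

View pics/w3.png

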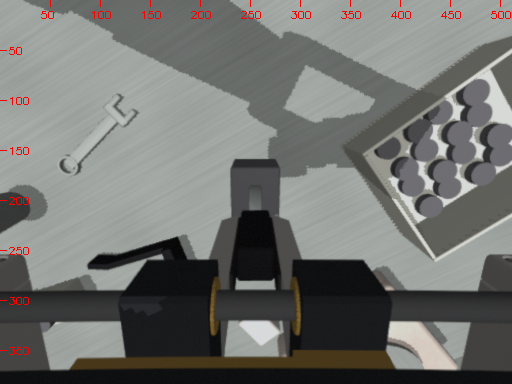

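send_rows(rows=[0,-20,0,0,0,3,0,0,-40,0,0,0,4,0,-4,-50,0,0,0,4,0,-4,-50,0,0,0,4,0,-4,-50,0,0,0,4,0,0,-40,0,0,0,0,0,0,-20,0,0,0,0,0,0,0,0,0,0,0,0])

```text
time: 5.3
tool_pos: [0.5002, 0.1421, 0.2466]
ee_rot: [-3.14, 0.0, 1.396]
wrist_force: [0.7, 0.8, -2.5]
width: 0.0197
```

```bash
python3 w.py w4
```

```text
5.3 [0.5002 0.1421 0.2466] [-1.7992e+02  2.0000e-02  8.0000e+01] 0.0197 [ 0.69  0.77 -2.45]
```

View pics/w4.png

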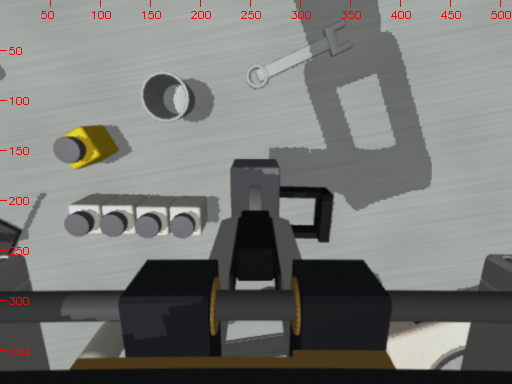

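```bash
python3 - <<'E'
from h import *
s,o=pickle.load(open('w4.pkl','rb'));im=np.ascontiguousarray(s['color'][:,:,::-1])
crop(im,55,180,160,65,5,'pics/w4a.png');crop(im,270,175,75,75,8,'pics/w4b.png')
E
```

```text
(no output)
```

View pics/w4a.png

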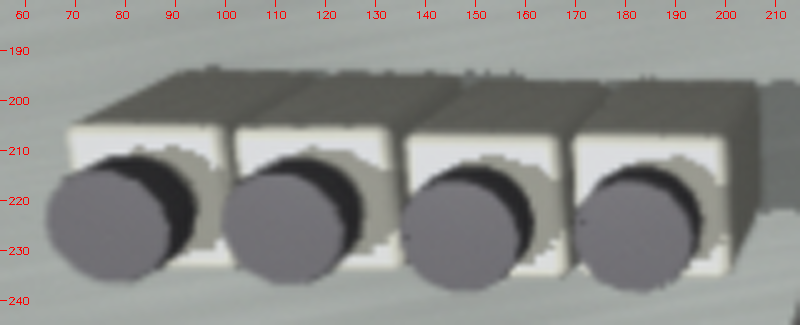

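View pics/w4b.png

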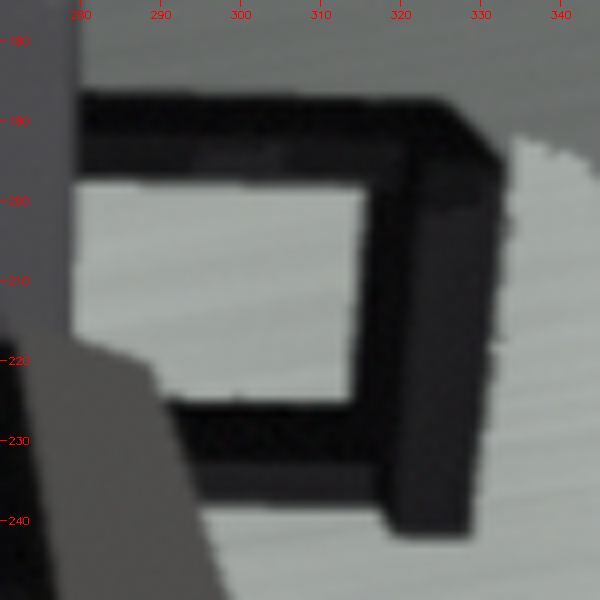

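```bash
python3 - <<'E'
from h import *
s,o=pickle.load(open('w4.pkl','rb'))
f=lambda u,z:print(ray(s,u,z,o).round(4).tolist())
f([(282,198),(316,198.7),(314,225.3),(292,225.5)],0)
print('stop top');f([(321.5,193),(332.5,195),(329,242),(319.5,242)],.045)
f([(79,223),(114.3,223.5),(149,225),(181.5,225.5)],.078)
print('body tops');f([(70,205),(100,205.5)],.058);f([(102.5,205.5),(133,206),(137,206.5),(167,207),(170,207),(200,207.5),(201,234.5)],.058)
E
```

```text
[[0.5597, 0.1744, 0.0], [0.5702, 0.2271, 0.0], [0.6145, 0.2185, 0.0], [0.6086, 0.1834, 0.0]]
stop top
[[0.548, 0.2281, 0.045], [0.5536, 0.2429, 0.045], [0.6245, 0.2303, 0.045], [0.6221, 0.2165, 0.045]]
[[0.5224, -0.0968, 0.078], [0.5312, -0.052, 0.078], [0.5413, -0.0079, 0.078], [0.5495, 0.034, 0.078]]
body tops
[[0.5007, -0.1144, 0.058], [0.5085, -0.075, 0.058]]
[[0.5091, -0.0717, 0.058], [0.5171, -0.0312, 0.058], [0.5187, -0.0261, 0.058], [0.5266, 0.0141, 0.058], [0.5273, 0.0181, 0.058], [0.5352, 0.0585, 0.058], [0.5747, 0.0509, 0.058]]
```

```bash
python3 - <<'E'
from h import *
s,o=pickle.load(open('w4.pkl','rb'))
a=ray(s,[(282,198),(314,198.5)],.032,o);b=ray(s,[(314,225.3),(292,225.5)],0,o);c=ray(s,[(317,232.8),(297,233)],.032,o)
print(a.round(4).tolist(),b.round(4).tolist(),c.round(4).tolist())
org=np.array([.5855,.2225]);
for th in (79.5,80,80.5):
    u=np.array([np.cos(np.radians(th)),np.sin(np.radians(th))]);n=np.array([-u[1],u[0]])
    print(th,[[((p[:2]-org)@u).round(4),((p[:2]-org)@n).round(4)] for p in list(a)+list(b)+list(c)],
     [[((np.array(p)-org)@u).round(4),((np.array(p)-org)@n).round(4)] for p in [(.5224,-.0968),(.5312,-.052),(.5413,-.0079),(.5495,.034)]])
E
```

```text
[[0.5496, 0.173, 0.032], [0.5585, 0.2189, 0.032]] [[0.6145, 0.2185, 0.0], [0.6086, 0.1834, 0.0]] [[0.6131, 0.2167, 0.032], [0.6082, 0.187, 0.032]]
79.5 [[np.float64(-0.0553), np.float64(0.0262)], [np.float64(-0.0085), np.float64(0.0258)], [np.float64(0.0014), np.float64(-0.0292)], [np.float64(-0.0342), np.float64(-0.0299)], [np.float64(-0.0006), np.float64(-0.0282)], [np.float64(-0.0308), np.float64(-0.0288)]] [[np.float64(-0.3255), np.float64(0.0039)], [np.float64(-0.2798), np.float64(0.0034)], [np.float64(-0.2346), np.float64(0.0015)], [np.float64(-0.1919), np.float64(0.001)]]
80 [[np.float64(-0.055), np.float64(0.0267)], [np.float64(-0.0083), np.float64(0.0259)], [np.float64(0.0011), np.float64(-0.0292)], [np.float64(-0.0345), np.float64(-0.0296)], [np.float64(-0.0009), np.float64(-0.0282)], [np.float64(-0.031), np.float64(-0.0286)]] [[np.float64(-0.3254), np.float64(0.0067)], [np.float64(-0.2798), np.float64(0.0058)], [np.float64(-0.2346), np.float64(0.0035)], [np.float64(-0.1919), np.float64(0.0027)]]
80.5 [[np.float64(-0.0548), np.float64(0.0272)], [np.float64(-0.008), np.float64(0.026)], [np.float64(0.0009), np.float64(-0.0292)], [np.float64(-0.0347), np.float64(-0.0293)], [np.float64(-0.0011), np.float64(-0.0282)], [np.float64(-0.0313), np.float64(-0.0283)]] [[np.float64(-0.3253), np.float64(0.0095)], [np.float64(-0.2797), np.float64(0.0082)], [np.float64(-0.2345), np.float64(0.0056)], [np.float64(-0.1919), np.float64(0.0044)]]
```

send_rows(rows=[0,-25,0,0,0,0,0,2,-50,0,0,0,0,0,2,-55,0,0,0,0,0,2,-55,0,0,0,0,0,2,-55,0,0,0,0,0,1,-45,0,0,0,0,0,0,-27,0,0,0,-0.5,0,0,0,0,0,0,0,0])

```text
time: 6.35
tool_pos: [0.5099, -0.1692, 0.2465]
ee_rot: [-3.14, -0.001, 1.389]
wrist_force: [-0.6, 0.7, -3.7]
width: 0.02
```

```bash
python3 w.py w5; python3 w.py t5 top; python3 - <<'E'
from h import *
s,o=pickle.load(open('w5.pkl','rb'));im=np.ascontiguousarray(s['color'][:,:,::-1])
crop(im,0,100,512,284,1,'pics/w5a.png')
E
```

```text
6.35 [ 0.5099 -0.1692  0.2465] [-1.7991e+02 -5.0000e-02  7.9560e+01] 0.02 [-0.57  0.71 -3.69]
6.4 [ 0.51   -0.168   0.2467] [-1.7993e+02 -9.0000e-02  7.9660e+01] 0.02 [ 1.3   0.32 -2.63]
```

View pics/w5.png

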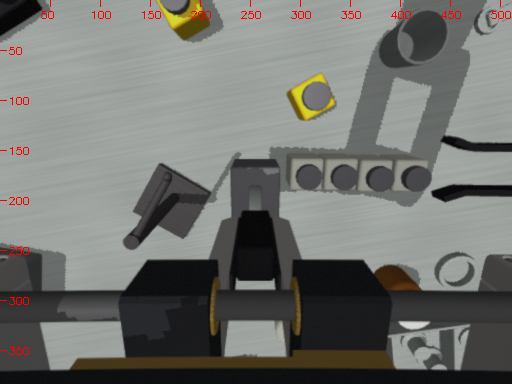

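View pics/t5.png

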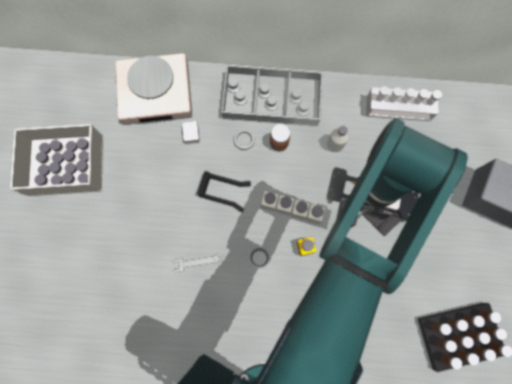

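```bash
python3 - <<'E'
from h import *
s,o=pickle.load(open('w5.pkl','rb'));im=np.ascontiguousarray(s['color'][:,:,::-1])
crop(im,110,140,140,115,5,'pics/w5b.png')
crop(im,225,140,220,70,3,'pics/w5c.png')
f=lambda u,z:print(ray(s,u,z,o).round(4).tolist())
f([(308.5,177),(344,177),(379.5,178),(415.5,178)],.078)
E
```

```text
[[0.5238, -0.1033, 0.078], [0.5319, -0.0593, 0.078], [0.5414, -0.0157, 0.078], [0.5496, 0.0284, 0.078]]
```

View pics/w5b.png

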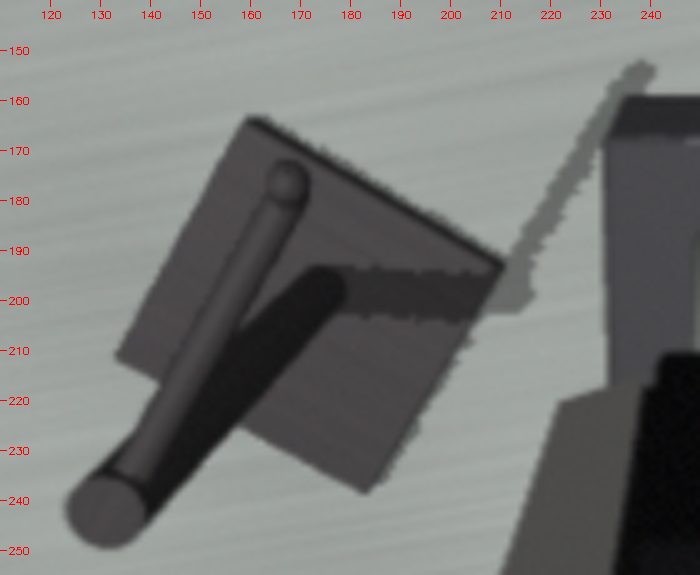

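View pics/w5c.png

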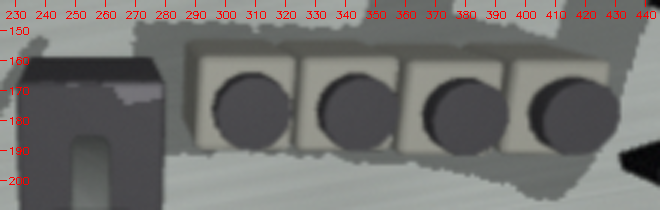

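```bash
python3 - <<'E'
from h import *
s,o=pickle.load(open('w5.pkl','rb'))
f=lambda u,z:print(ray(s,u,z,o).round(4).tolist())
f([(131.5,241.5)],.166);f([(167.5,176)],.172)
f([(161,163.5),(209.5,192.5),(183.5,238.5),(133.5,211.5)],.01)
f([(173,199)],.01)
# axis midpoint of peg: edges near (147,212)
f([(150,208.5),(160,188.5)],.16)
O=np.array([.5867,.2223]);th=np.radians(79.7);u=np.array([np.cos(th),np.sin(th)]);n=np.array([-u[1],u[0]])
for p in [[0.5238,-0.1033],[.5319,-.0593],[.5414,-.0157],[.5496,.0284],[.51,-.168]]:
  d=np.array(p)-O;print((d@u).round(4),(d@n).round(4))
print(ray(s,[(432,152),(457,150.5)],.032,o),ray(s,[(423,195),(460,186)],.032,o))
E
```

```text
[[0.5347, -0.2999, 0.166]]
[[0.4753, -0.2451, 0.172]]
[[0.4806, -0.3064, 0.01], [0.5375, -0.2456, 0.01], [0.6046, -0.3035, 0.01], [0.5459, -0.3685, 0.01]]
[[0.5374, -0.3031, 0.01]]
[[0.506, -0.2749, 0.16], [0.4879, -0.2597, 0.16]]
-0.3316 0.0037
-0.2869 0.0036
-0.2423 0.002
-0.1974 0.0018
-0.3977 0.0057
[[0.53150471 0.07631663 0.032     ]
 [0.53572441 0.10971279 0.032     ]] [[0.59211757 0.06241831 0.032     ]
 [0.58801982 0.11391784 0.032     ]]
```

send_rows(rows=[1,-1,-15,0,0,0,0,0,0,-25,0,0,0,0,0,0,-25,0,0,0,0,0,0,-25,0,0,0,0,0,0,-20,0,0,0,0,0,0,-12,0,0,0,0,0,0,-5,0,0,0,0,0,0,0,0,0,0,0])

```text
time: 7.45
tool_pos: [0.5107, -0.1695, 0.1206]
ee_rot: [3.141, -0.0, 1.39]
wrist_force: [-0.5, -0.0, -2.1]
width: 0.02
```

```bash
python3 w.py w6
```

```text
7.45 [ 0.5107 -0.1695  0.1206] [179.98  -0.    79.67] 0.02 [-0.45 -0.   -2.09]
```

View pics/w6.png

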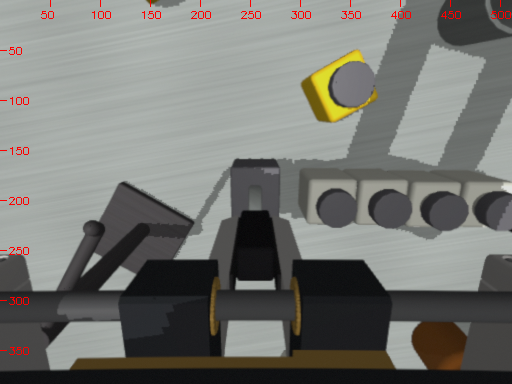

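send_rows(rows=[1.2,6,0,0,0,0,0,1.6,8,0,0,0,0,0,1,5,0,0,0,0,0,0.8,4,0,0,0,0,0,1.2,6,0,0,0,0,0,1.6,8,0,0,0,0,0,1.6,8,0,0,0,0,0,1.2,6,0,0,0,0,0])

```text
time: 8.5
tool_pos: [0.5209, -0.1186, 0.1206]
ee_rot: [3.141, 0.001, 1.39]
wrist_force: [-0.1, -2.9, -1.9]
width: 0.0197
```

```bash
python3 w.py w7
```

```text
8.5 [ 0.5209 -0.1186  0.1206] [1.7999e+02 4.0000e-02 7.9650e+01] 0.0197 [-0.06 -2.91 -1.9 ]
```

View pics/w7.png

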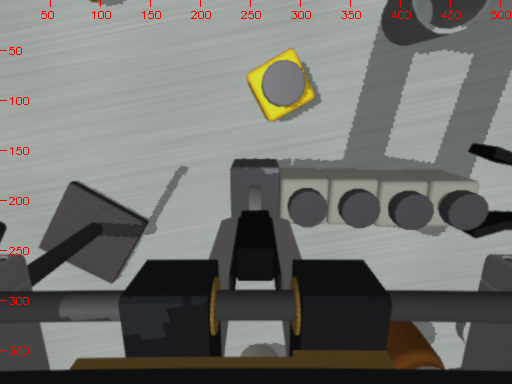

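send_rows(rows=[1.6,8,0,0,0,0,0,1.6,8,0,0,0,0,0,1.6,8,0,0,0,0,0,1.6,8,0,0,0,0,0,1.6,8,0,0,0,0,0,1.6,8,0,0,0,0,0,1.6,8,0,0,0,0,0,1,5,0,0,0,0,0])

```text
time: 9.55
tool_pos: [0.533, -0.0571, 0.1205]
ee_rot: [-3.141, -0.0, 1.39]
wrist_force: [-0.7, -3.3, 0.2]
width: 0.0199
```

```bash
python3 w.py w8; python3 w.py s8 scene; python3 - <<'E'
from h import *
i=cv2.imread('pics/s8.png');crop(i,170,150,180,90,4,'pics/s8c.png')
E
```

```text
9.55 [ 0.533  -0.0571  0.1205] [-179.99   -0.     79.67] 0.0199 [-0.68 -3.29  0.23]
9.6 [ 0.5332 -0.0565  0.1205] [-1.800e+02 -7.000e-02  7.969e+01] 0.02 [-0.48 -2.34 -3.1 ]
```

View pics/w8.png

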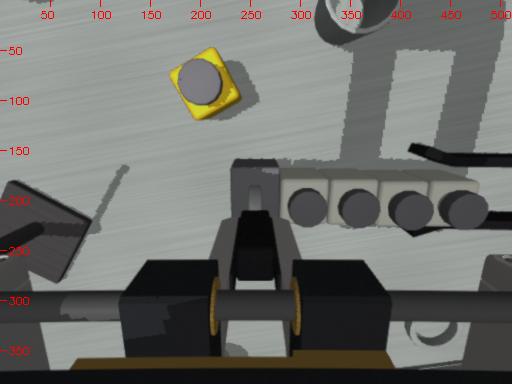

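View pics/s8c.png

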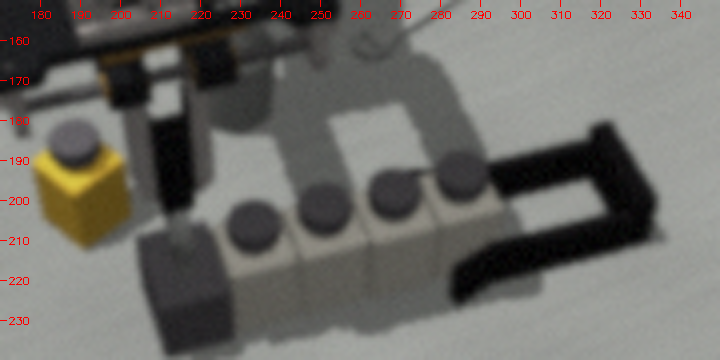

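send_rows(rows=[1.4,8,0,0,0,0,0,1.5,8,0,0,0,0,0,1.5,8,0,0,0,0,0,1.5,8,0,0,0,0,0,1.5,8,0,0,0,0,0,1.5,8,0,0,0,0,0,1.2,7,0,0,0,0,0,1,5,0,0,0,0,0])

```text
time: 10.65
tool_pos: [0.5441, 0.0028, 0.1205]
ee_rot: [-3.141, -0.0, 1.39]
wrist_force: [-0.8, -2.7, -2.8]
width: 0.02
```

```bash
python3 w.py w9
```

```text
10.65 [0.5441 0.0028 0.1205] [-179.99   -0.     79.66] 0.02 [-0.8  -2.75 -2.82]
```

View pics/w9.png

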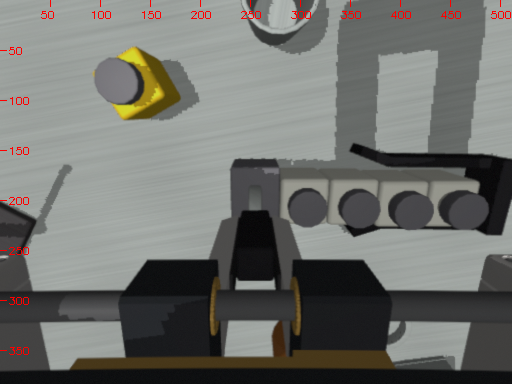

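send_rows(rows=[0.8,4.5,0,0,0,0,0,0.8,4.5,0,0,0,0,0,0.7,4,0,0,0,0,0,0.5,3,0,0,0,0,0,0.4,2,0,0,0,0,0,0.3,1.5,0,0,0,0,0,0.2,1,0,0,0,0,0,0,0,0,0,0,0,0])

```text
time: 11.7
tool_pos: [0.5477, 0.023, 0.1204]
ee_rot: [-3.141, -0.0, 1.39]
wrist_force: [-0.2, -3.2, -2.2]
width: 0.0199
```

```bash
python3 w.py w10; python3 - <<'E'
from h import *
s,o=pickle.load(open('w10.pkl','rb'));im=np.ascontiguousarray(s['color'][:,:,::-1])
crop(im,270,140,242,100,3,'pics/w10c.png')
E
```

```text
11.7 [0.5477 0.023  0.1204] [-1.7999e+02 -3.0000e-02  7.9650e+01] 0.0199 [-0.15 -3.2  -2.16]
```

View pics/w10c.png

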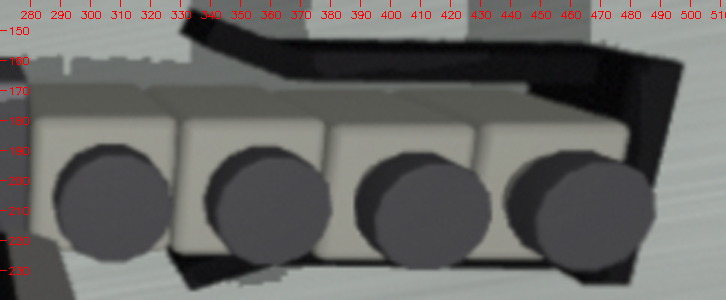

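send_rows(rows=[0.2,1,0,0,0,0,0,0.2,1,0,0,0,0,0,0.2,1,0,0,0,0,0,0.2,1,0,0,0,0,0,0.1,0.5,0,0,0,0,0,0,0,0,0,0,0,0,0,0,0,0,0,0,0,0,0,0,0,0,0,0])

```text
time: 12.75
tool_pos: [0.5487, 0.0273, 0.1205]
ee_rot: [-3.141, -0.0, 1.39]
wrist_force: [-0.8, -3.1, -3.1]
width: 0.02
```

```bash
python3 w.py w11
```

```text
12.75 [0.5487 0.0273 0.1205] [-1.7999e+02 -1.0000e-02  7.9650e+01] 0.02 [-0.76 -3.07 -3.12]
```

send_rows(rows=[0.2,1,0,0,0,0,0,0.2,1,0,0,0,0,0,0.1,0.5,0,0,0,0,0,0,0,0,0,0,0,0,0,0,0,0,0,0,0,0,0,0,0,0,0,0,0,0,0,0,0,0,0,0,0,0,0,0,0,0])

```text
time: 13.8
tool_pos: [0.5488, 0.0278, 0.1206]
ee_rot: [-3.141, 0.004, 1.389]
wrist_force: [-2.6, -7.4, -2.5]
width: 0.0199
```

```bash
python3 w.py w12; python3 - <<'E'
from h import *
s,o=pickle.load(open('w12.pkl','rb'));im=np.ascontiguousarray(s['color'][:,:,::-1])
crop(im,270,140,242,100,3,'pics/w12c.png')
E
```

```text
13.8 [0.5488 0.0278 0.1206] [-179.98    0.24   79.6 ] 0.0199 [-2.64 -7.45 -2.48]
```

View pics/w12c.png

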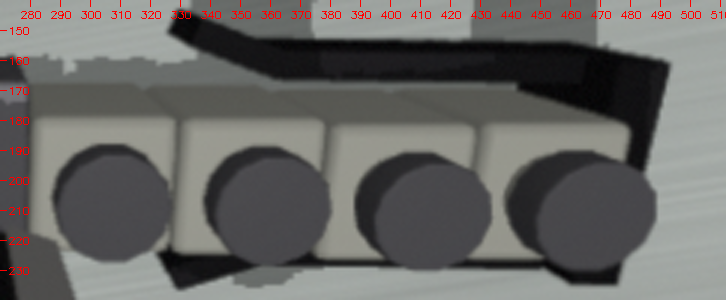

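send_rows(rows=[-0.5,-3,0,0,0,0,0,-1,-6,0,0,0,0,0,-2,-10,0,0,0,0,0,-2,-12,0,0,0,0,0,-2,-12,0,0,0,0,0,-1,-6,0,0,0,0,0,0,0,0,0,0,0,0,0,0,0,0,0,0,0])

```text
time: 14.85
tool_pos: [0.5407, -0.019, 0.1205]
ee_rot: [-3.142, -0.0, 1.39]
wrist_force: [-0.0, 0.1, -2.3]
width: 0.0201
```

```bash
python3 w.py w13; python3 w.py s13 scene; python3 - <<'E'
from h import *
i=cv2.imread('pics/s13.png');crop(i,170,130,180,100,4,'pics/s13c.png')
E
```

```text
14.85 [ 0.5407 -0.019   0.1205] [-1.800e+02 -3.000e-02  7.965e+01] 0.0201 [-0.02  0.07 -2.35]
14.9 [ 0.5407 -0.0189  0.1205] [ 1.800e+02 -2.000e-02  7.966e+01] 0.0197 [-0.28  0.62 -3.4 ]
```

View pics/w13.png

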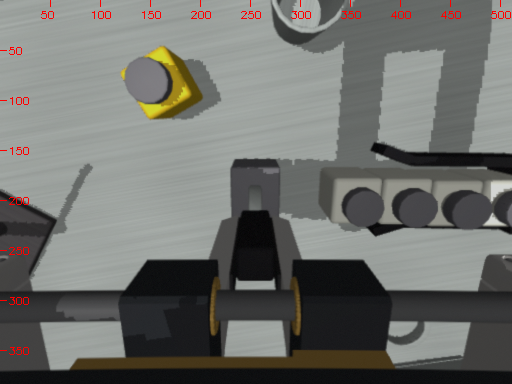

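View pics/s13c.png

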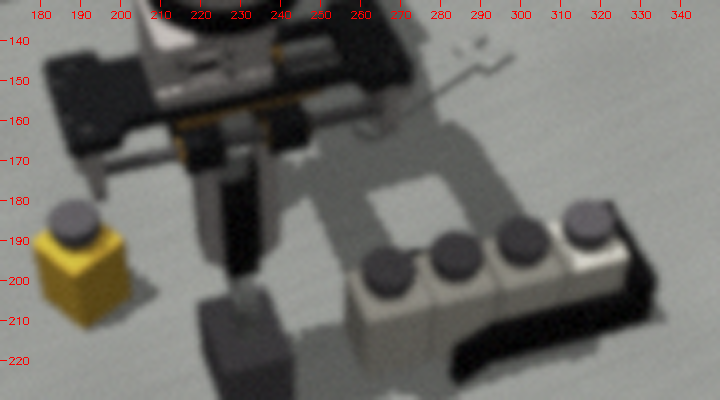

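send_rows(rows=[0,-5,15,0,0,0,0,0,-5,30,0,0,0,0,0,-5,30,0,0,0,0,0,-5,30,0,0,-5,0,-10,-15,15,0,0,-9,0,-15,-20,0,0,0,-10,0,-15,-20,0,0,0,-10,0,-15,-20,0,0,0,-10,0])

```text
time: 15.95
tool_pos: [0.4854, -0.115, 0.242]
ee_rot: [3.14, -0.001, 0.617]
wrist_force: [-0.6, 0.5, -1.8]
width: 0.0198
```

send_rows(rows=[-15,-20,0,0,0,-10,0,-15,-20,0,0,0,-10,0,-15,-20,0,0,0,-10,0,-10,-15,0,0,0,-10,0,-10,-6,0,0,0,-10,0,0,0,0,0,0,-10,0,0,0,0,0,0,-10,0,0,0,0,0,0,-7.7,0])

```text
time: 16.95
tool_pos: [0.4208, -0.1955, 0.242]
ee_rot: [-3.141, -0.002, -0.739]
wrist_force: [0.3, -0.1, -1.9]
width: 0.0195
```

```bash
python3 w.py w14; python3 w.py t14 top
```

```text
16.95 [ 0.4208 -0.1955  0.242 ] [-1.7999e+02 -1.2000e-01 -4.2320e+01] 0.0195 [ 0.3  -0.12 -1.85]
17.0 [ 0.4208 -0.1955  0.2419] [-1.7999e+02 -1.2000e-01 -4.2460e+01] 0.0198 [ 0.68 -1.01 -2.07]
```

View pics/w14.png

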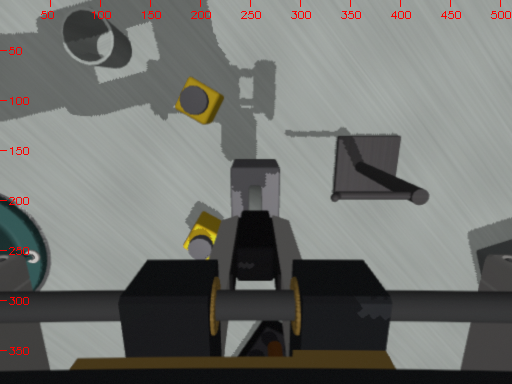

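View pics/t14.png

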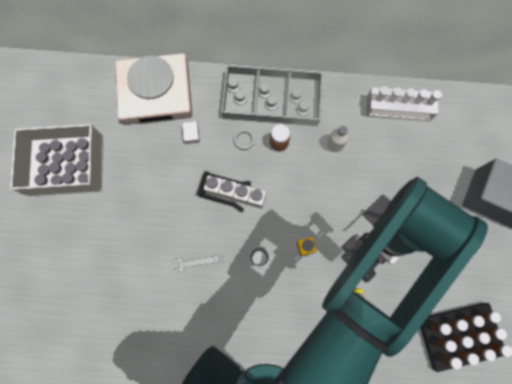

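```bash
python3 - <<'E'
from h import *
s,o=pickle.load(open('w14.pkl','rb'));im=np.ascontiguousarray(s['color'][:,:,::-1])
crop(im,320,125,120,90,6,'pics/w14c.png');crop(im,220,150,70,130,4,'pics/w14d.png')
t=cv2.imread('pics/t14.png');crop(t,190,160,90,60,8,'pics/t14c.png')
E
```

```text
(no output)
```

View pics/w14c.png

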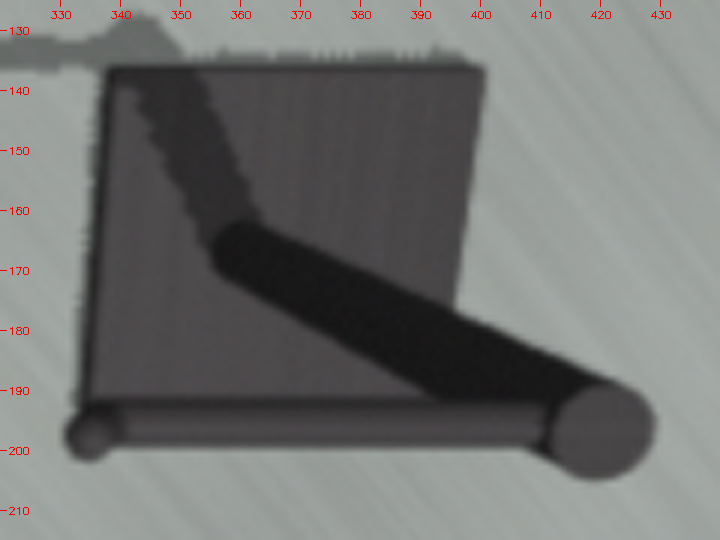

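View pics/w14d.png

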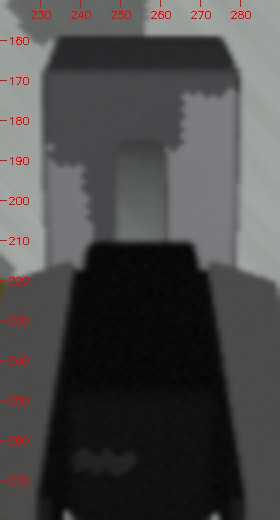

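View pics/t14c.png

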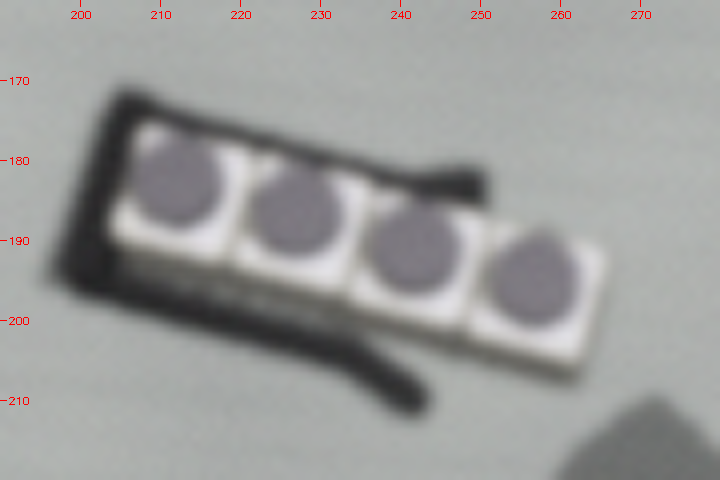

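```bash
python3 - <<'E'
from h import *
s,o=pickle.load(open('w14.pkl','rb'))
p=np.vstack([ray(s,[(345,195.7),(405,195.9)],.16,o),ray(s,[(334.5,197.3)],.17,o),ray(s,[(419.3,196.7)],.166,o)])
R=Ro.from_euler('xyz',o['ee_rot']).as_matrix()
print(p.round(4));print(((p-o['tool_pos'])@R).round(4), 'tool frame x(along),y(lateral),z')
d=p[3]-p[2];print(np.degrees(np.arctan2(d[1],d[0])),np.hypot(d[0],d[1]))
d=p[1]-p[0];print(np.degrees(np.arctan2(d[1],d[0])))
E
```

```text
[[ 0.4844 -0.2556  0.16  ]
 [ 0.5267 -0.2945  0.16  ]
 [ 0.4758 -0.2458  0.17  ]
 [ 0.5348 -0.3005  0.166 ]]
[[0.0874 0.0016 0.0821]
 [0.1448 0.0019 0.0823]
 [0.0744 0.0002 0.0721]
 [0.1548 0.0009 0.0763]] tool frame x(along),y(lateral),z
-42.80751361563754 0.08043182118139605
-42.56991275180051
```

send_rows(rows=[-0.7,-0.7,-15,0,0,0,0,0,0,-20,0,0,0,0,0,0,-10,0,0,0,0,7,-6.5,0,0,0,0,0,9,-8,0,0,0,0,0,9,-8,0,0,0,0,0,4,-4,0,0,0,0,0,0,0,0,0,0,0,0])

```text
time: 18.05
tool_pos: [0.4493, -0.2228, 0.1955]
ee_rot: [3.142, 0.0, -0.734]
wrist_force: [0.1, 0.5, -2.6]
width: 0.0195
```

```bash
python3 w.py w15; python3 w.py s15 scene;python3 - <<'E'
from h import *
s,o=pickle.load(open('w15.pkl','rb'));im=np.ascontiguousarray(s['color'][:,:,::-1])
crop(im,220,130,200,110,4,'pics/w15c.png')
t=cv2.imread('pics/s15.png');crop(t,60,140,130,110,6,'pics/s15c.png')
E
```

```text
18.05 [ 0.4493 -0.2228  0.1955] [ 1.800e+02  2.000e-02 -4.207e+01] 0.0195 [ 0.08  0.49 -2.62]
18.1 [ 0.4491 -0.2225  0.1955] [ 1.800e+02  2.000e-02 -4.206e+01] 0.0199 [ 0.54 -0.35 -3.06]
```

View pics/w15c.png

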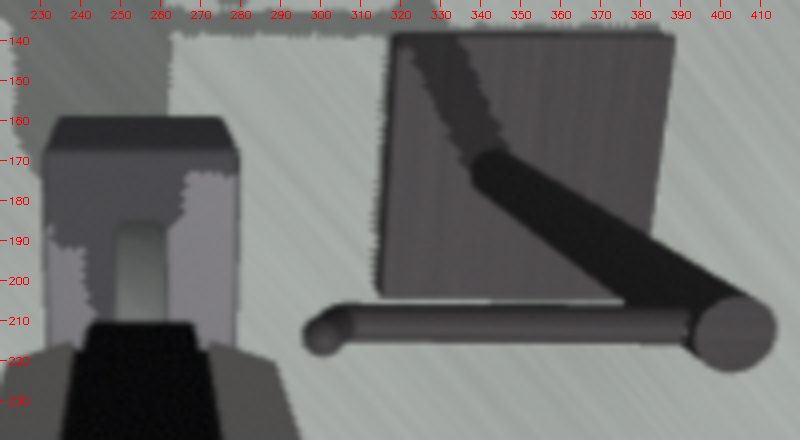

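View pics/s15c.png

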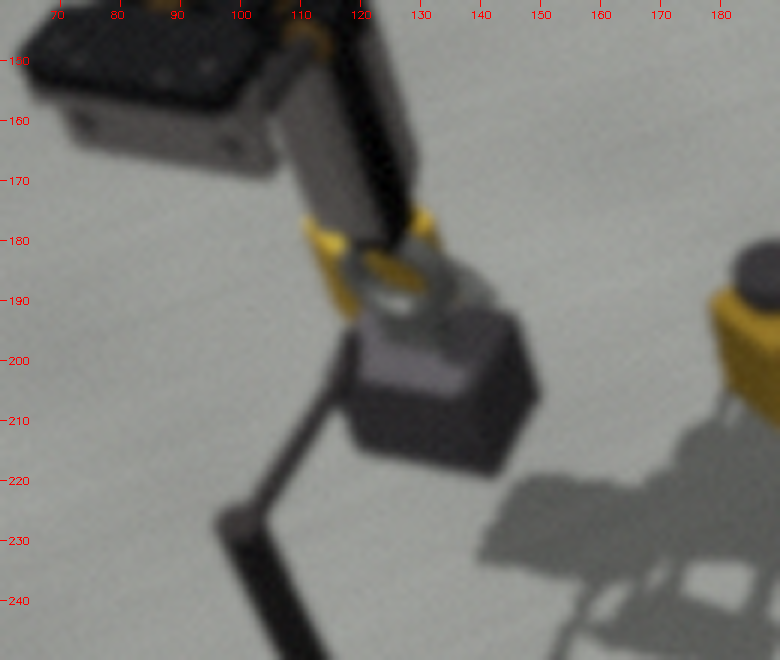

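```bash
python3 - <<'E'
from h import *
s,o=pickle.load(open('w15.pkl','rb'))
p=np.vstack([ray(s,[(315,210.7),(385,211)],.16,o),ray(s,[(300.7,213.5)],.172,o),ray(s,[(403.5,213)],.166,o)])
R=Ro.from_euler('xyz',o['ee_rot']).as_matrix()
print(((p-o['tool_pos'])@R).round(4))
d=p[3]-p[2];print(np.degrees(np.arctan2(d[1],d[0])))
# consistency: triangulate peg diameter apparent & expected pixel for eye-aligned peg
q=np.array([[.0,0,o['tool_pos'][2]-.1635],[0,0,o['tool_pos'][2]-.16]]);print(proj(s,(R@q.T).T+o['tool_pos'],o))
E
```

```text
[[ 0.0488  0.0003  0.0354]
 [ 0.1048  0.0005  0.0354]
 [ 0.0353 -0.0017  0.0234]
 [ 0.1164  0.      0.0294]]
-43.27997973807205
[[254.45285285 211.80317585]
 [254.46222178 210.32663682]]
```

send_rows(rows=[5,-4.5,0,0,0,0,0,7,-6.5,0,0,0,0,0,7,-6.5,0,0,0,0,0,7,-6.5,0,0,0,0,0,7,-6.5,0,0,0,0,0,5,-4.5,0,0,0,0,0,0,0,0,0,0,0,0,0,0,0,0,0,0,0])

```text
time: 19.15
tool_pos: [0.4869, -0.2573, 0.1955]
ee_rot: [-3.142, 0.0, -0.734]
wrist_force: [0.3, 0.1, -2.7]
width: 0.0195
```

```bash
python3 w.py w16; python3 w.py s16 scene;python3 - <<'E'
from h import *
s,o=pickle.load(open('w16.pkl','rb'));im=np.ascontiguousarray(s['color'][:,:,::-1])
crop(im,200,130,200,110,4,'pics/w16c.png')
t=cv2.imread('pics/s16.png');crop(t,60,160,120,110,6,'pics/s16c.png')
E
```

```text
19.15 [ 0.4869 -0.2573  0.1955] [-1.800e+02  2.000e-02 -4.205e+01] 0.0195 [ 0.29  0.14 -2.69]
19.2 [ 0.4868 -0.2573  0.1955] [-1.800e+02  1.000e-02 -4.205e+01] 0.0198 [ 0.28  0.08 -2.84]
```

View pics/w16c.png

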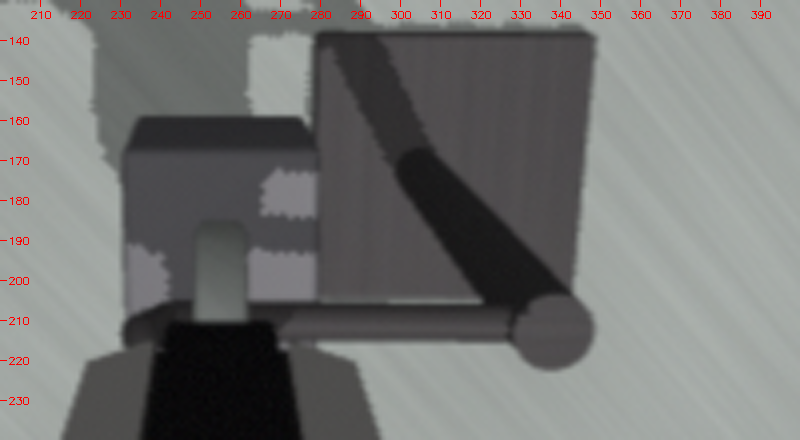

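View pics/s16c.png

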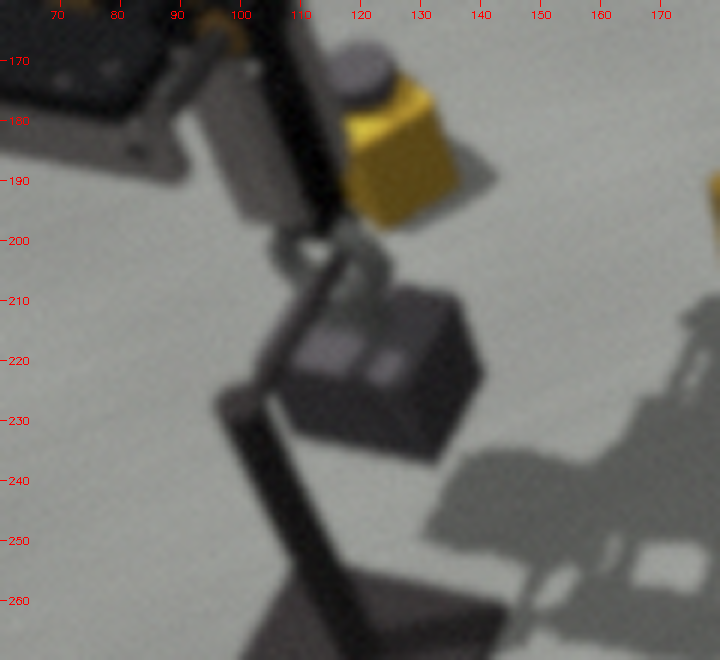

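The peg passes through the eye and comes out at its free end (235,212). I'll advance 22 mm more, then lower.

send_rows(rows=[6,-5.5,0,0,0,0,0,6,-5.5,0,0,0,0,0,4.5,-4,0,0,0,0,0,0,0,-4,0,0,0,0,0,0,-4,0,0,0,0,0,0,-3,0,0,0,0,0,0,-1,0,0,0,0,0,0,0,0,0,0,0])

```text
time: 20.25
tool_pos: [0.5034, -0.2723, 0.1835]
ee_rot: [-3.142, -0.0, -0.734]
wrist_force: [0.3, 0.4, -2.6]
width: 0.0196
```

```bash
python3 w.py w17; python3 - <<'E'
from h import *
s,o=pickle.load(open('w17.pkl','rb'));im=np.ascontiguousarray(s['color'][:,:,::-1])
crop(im,200,130,200,110,4,'pics/w17c.png')
p=ray(s,[(329.5,235)],.166,o)
E
```

```text
20.25 [ 0.5034 -0.2723  0.1835] [-180.     -0.    -42.05] 0.0196 [ 0.33  0.37 -2.65]
```

View pics/w17c.png

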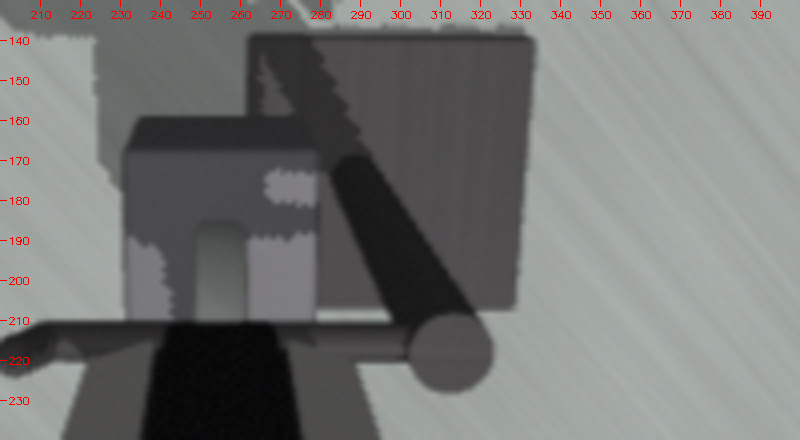

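send_rows(rows=[0,0,-0.7,0,0,0,0,0,0,-0.7,0,0,0,0,0,0,-0.5,0,0,0,0,0,0,-0.5,0,0,0,0,0,0,0,0,0,0,0,0,0,0,0,0,0,0,0,0,0,0,0,0,0,0,0,0,0,0,0,0])

```text
time: 21.3
tool_pos: [0.5036, -0.2725, 0.1821]
ee_rot: [-3.141, -0.001, -0.734]
wrist_force: [-1.5, 2.8, 5.9]
width: 0.0199
```

send_rows(rows=[0,0,0.6,0,0,0,0,0,0,0,0,0,0,0.21,0,0,0,0,0,0,0.24,0,0,0,0,0,0,0.27,0,0,0,0,0,0,0.32,0,0,0,0,0,0,0.4,0,0,0,0,0,0,0.5,0,0,0,0,0,0,0.6])

```text
time: 22.3
tool_pos: [0.5035, -0.2725, 0.1817]
ee_rot: [-3.142, -0.0, -0.734]
wrist_force: [-0.4, 0.3, 0.0]
width: 0.0534
```

```bash
python3 w.py w18; python3 w.py s18 scene;python3 - <<'E'
from h import *
t=cv2.imread('pics/s18.png');crop(t,60,160,120,110,6,'pics/s18c.png')
E
```

```text
22.3 [ 0.5035 -0.2725  0.1817] [-1.800e+02 -1.000e-02 -4.205e+01] 0.0534 [-0.44  0.27  0.04]
22.35 [ 0.5035 -0.2724  0.1818] [-1.800e+02 -1.000e-02 -4.206e+01] 0.0557 [ 0.06  0.39 -0.62]
```

View pics/w18.png

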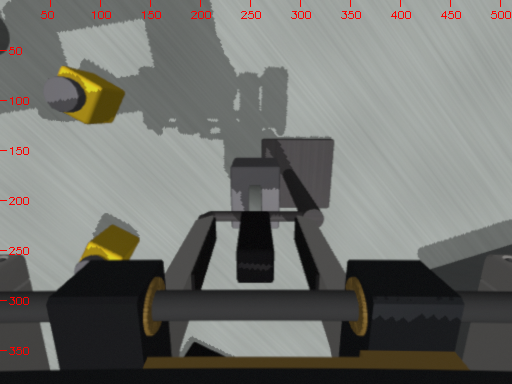

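View pics/s18c.png

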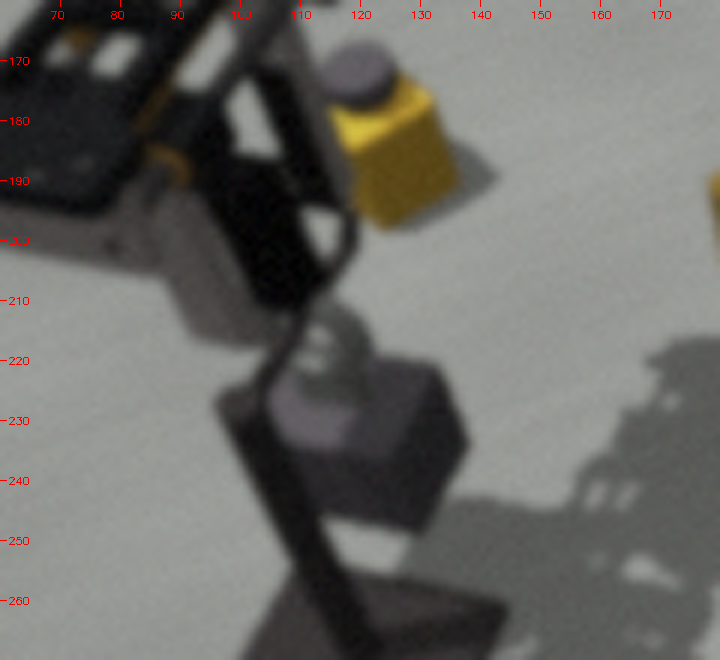

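send_rows(rows=[0,0,0,0,0,0,0.7,0,0,0,0,0,0,0.7,0,0,5,0,0,0,0.7,0,0,15,0,0,0,0.7,0,0,20,0,0,0,0.7,0,0,30,0,0,0,0.7,0,0,30,0,0,0,0.7,0,0,20,0,0,0,0.7])

```text
time: 23.4
tool_pos: [0.5039, -0.2727, 0.3051]
ee_rot: [-3.141, -0.004, -0.734]
wrist_force: [0.6, -0.3, -0.3]
width: 0.0659
```

send_rows(rows=[-10,10,0,0,0,0,0.7,-20,20,0,0,0,0,0.7,-30,20,0,0,0,0,0.7,-30,20,0,0,0,0,0.7,-30,20,0,0,0,0,0.7,-20,10,0,0,0,0,0.7,-10,0,0,0,0,0,0.7,0,0,0,0,0,0,0.7])

```text
time: 24.4
tool_pos: [0.353, -0.1724, 0.3015]
ee_rot: [3.142, -0.001, -0.735]
wrist_force: [0.0, -0.3, -0.2]
width: 0.0657
```

```bash
python3 w.py s19 scene; python3 w.py t19 top;python3 - <<'E'
from h import *
t=cv2.imread('pics/s19.png');crop(t,60,160,290,130,2,'pics/s19d.png',20);crop(t,60,170,120,110,6,'pics/s19c.png')
t=cv2.imread('pics/t19.png');crop(t,190,160,230,90,3,'pics/t19c.png')
E
```

```text
24.4 [ 0.353  -0.1724  0.3015] [ 1.800e+02 -3.000e-02 -4.209e+01] 0.0657 [ 0.02 -0.28 -0.23]
24.45 [ 0.3535 -0.1726  0.3014] [-1.800e+02 -1.000e-02 -4.208e+01] 0.066 [-0.46 -0.78 -0.22]
```

View pics/s19c.png

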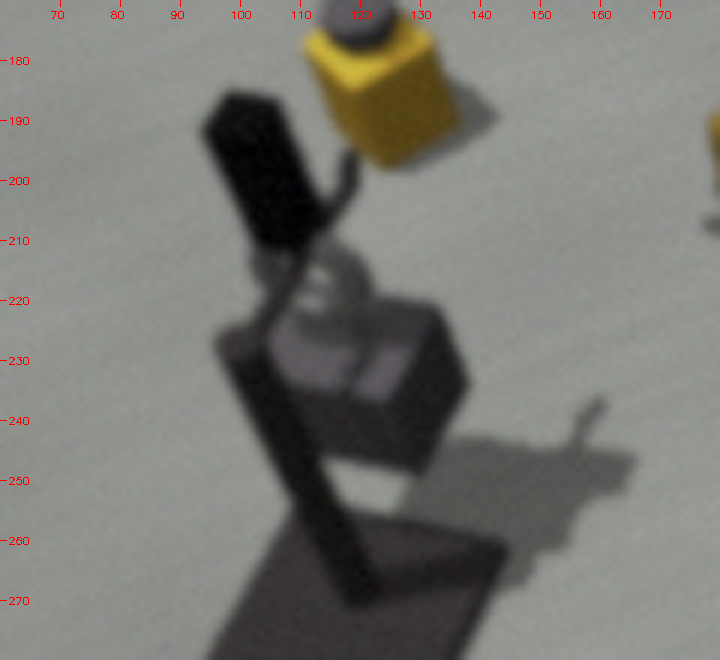

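View pics/t19c.png

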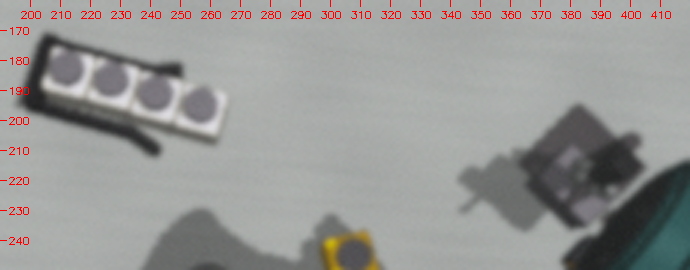

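View pics/s19.png

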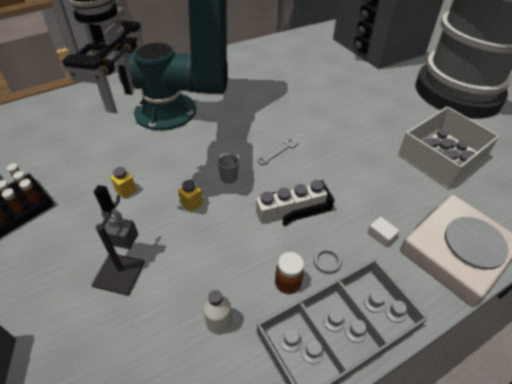

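send_rows(rows=[0,0,0,0,0,0,0.7,0,0,0,0,0,0,0.7,0,0,0,0,0,0,0.7,0,0,0,0,0,0,0.7,0,0,0,0,0,0,0.7,0,0,0,0,0,0,0.7,0,0,0,0,0,0,0.7,0,0,0,0,0,0,0.7])

```text
time: 25.5
tool_pos: [0.3535, -0.1724, 0.3017]
ee_rot: [3.142, -0.0, -0.734]
wrist_force: [0.9, -0.4, -0.0]
width: 0.0659
```

```bash
python3 w.py s20 scene; python3 - <<'E'
from h import *
a=cv2.imread('pics/s19.png').astype(int);b=cv2.imread('pics/s20.png').astype(int)
d=abs(a-b).max(2);print('diff stand',d[170:300,80:170].max(),'ref noise',d[300:380,100:200].max())
s,o=pickle.load(open('t19.pkl','rb'))
p=ray(s,[(212,183),(226.8,187.2),(242,191),(257,195)],.078)[:,:2]
O=np.array([.5867,.2223]);th=np.radians(79.7);u=np.array([np.cos(th),np.sin(th)]);n=np.array([-u[1],u[0]])
print(np.c_[(p-O)@u,(p-O)@n].round(4),np.linalg.norm(np.diff(p,axis=0),axis=1).round(4))
E
```

```text
25.5 [ 0.3535 -0.1724  0.3017] [ 1.800e+02 -1.000e-02 -4.206e+01] 0.0659 [ 0.92 -0.36 -0.03]
diff stand 13 ref noise 8
[[-0.0241  0.0007]
 [-0.0678  0.0017]
 [-0.1121  0.0012]
 [-0.1559  0.0015]] [0.0437 0.0443 0.0437]
```

send_rows(rows=[0,0,0,0,0,0,0.7,0,0,0,0,0,0,0.7,0,0,0,0,0,0,0.7,0,0,0,0,0,0,0.7,0,0,0,0,0,0,0.7,0,0,0,0,0,0,0.7,0,0,0,0,0,0,0.7,0,0,0,0,0,0,0.7])

```text
time: 26.55
tool_pos: [0.3535, -0.1724, 0.3017]
ee_rot: [-3.142, -0.0, -0.734]
wrist_force: [-0.5, 0.2, 0.2]
width: 0.0658
```

```bash
python3 w.py s21 scene; python3 - <<'E'
from h import *
from bench import *
a=cv2.imread('pics/s20.png').astype(int);b=cv2.imread('pics/s21.png').astype(int)
d=abs(a-b).max(2);m=d[170:300,80:170].max();print('diff stand',m,'ref',d[300:380,100:200].max(),d[150:300,250:400].max())
if m<=16: print(close_job())
E
```

```text
26.55 [ 0.3535 -0.1724  0.3017] [-1.800e+02 -1.000e-02 -4.205e+01] 0.0658 [-0.5   0.17  0.21]
diff stand 13 ref 9 13
the job is handed in; nothing more can be done
None
```

I pushed the row of four bottles into the dock with the push block, hung the block by its eye on the stand's peg, backed the arm away, and handed the job in at about 26.6 s of the 67 s allowed. The hand-in gave no verdict.

- **Bottles:** during the push the wrist force rose from about 3 N to 7.5 N and the arm stopped advancing, which I took as the front bottle reaching the end stop. From the last top picture, the front bottle's centre is about 24 mm from the stop, within the 30 mm limit. The bottles stand about 44 mm apart and within 2 mm of the dock's centre line.
- **Push block:** it hangs upright on the peg, about 43 mm out from the post as worked out from the arm's moves rather than measured in a last picture. I estimate its eye is about 150 mm high. The fingers are open and clear of it.
- **Stillness:** scene pictures taken about a second apart differed by at most 13 grey levels around the stand. The part of the picture around the dock also showed 13, and a patch of bare bench 9, so I took this as noise.
- **Other objects:** by eye, nothing else on the bench had moved in the final scene picture. I did not measure the bystanders' positions.
- **Disagreement between measurements:** the cameras differed by up to 5–6 mm in places, and the stand's base plate put the post 5–7 mm from where the post itself was seen. I aimed from the wrist camera's direct view of the peg.

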